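# Load the long slim cell into the charger

### The arm

A 6-joint arm with a two-finger parallel gripper is mounted at the origin on a cart in front of the work surface, level with it; the furniture and walls round the work are solid. World frame = base frame: x ahead of the robot, y to its left, z up, the work surface at z = 0. Lengths are in m, angles in rad, forces in N, time in s.
With the tool pointing down it reaches from about 0.35 to 0.975 m from the base axis. Payload 4.9 kg.
Tool frame: the origin (TCP) lies at the very end of the fingers, on their centre line; the grasp point (between the pads) lies 19 mm behind it; z points along the fingers, y is the line along which they close (so a half turn about z gives the same grasp; the last joint's range is limited). The gripper opens to 85 mm and grips with 20 to 120 N. Pads are 22 mm wide; open, the fingers measure 114 mm over their backs; the gripper's body (76 mm by 85 mm) begins 54 mm behind the grasp point. The pads swing forward as they close: fully open they stand 13 mm farther back than shut.
Start: joints at [1.074, 0.053, 1.613, -0, 1.476, -0.119], TCP at [0.231, 0.581, 0.231] pointing down, gripper open.
Joint ranges: [-3.01, 3.01], [-1.01, 2.22], [0.06, 2.58], [-1.02, 4.17], [0.09, 2.62], [-3.14, 3.14]. Speed limits (rad/s): [2.57, 2.57, 3.14, 3.14, 3.14, 3.14].

### API

Orientations are given as a rotation vector (axis times angle).
In Python, from station import get_obs, get_image, finish_job gives the robot as it stands. The module is installed in compiled form; this text tells all that it offers.
- The arm moves only by the tool carry_out, never from a script. Its argument "rows" is a list of rows, each a list of 7 numbers: the turn, a rotation vector about the tool's x, y, z as a fraction of full scale, then the shift along the tool's x, y, z as a fraction of full scale, then the closure, from -1 (fully open) to 1 (shut). A call has 1 to 5 rows; each row is the pose to reach, as a shift and turn from the pose commanded when the call began, along the tool's axes at that moment, turning the shorter way round; what a row does not reach only later rows make up. Full scale, the value 1, is 300 mm for a shift and pi rad for a turn. A row lasts 1/10 s, in which the tool goes at most 50 mm and 8.59 degrees, less where a joint would pass 70% of its speed; a pose out of reach is approached as far as the arm can. A call with a number of a shift or a turn outside -1 to 1 is refused whole. A call with a gripper value outside its range is refused whole. The fingers move at their own pace and stop on an object; "force" is the grip in N (left out, the last holds). Time passes only in rows, so rows that repeat a pose let the fingers close. It gives the time, the measured TCP pose, the force, the opening and the grip force at its end, in the units of the state.
- get_obs(): the state, without advancing time (a new reading comes with each control period).
- get_image(name): name is "scene" or "top" or "wrist"; returns a dict with "img" (420x560x3 uint8, blue, green, red), "mtx" (3x3 intrinsics, pixels), "R" (3x3) and "t" (3): a world point X has camera coordinates R X + t. Camera axes: x right, y down, z forward; pixel columns grow to the right and rows downward; lengths in m; the calibration is good to about 2 mm. A picture is of the moment at which its call begins. There is no depth.
- finish_job(): hands the job in; it is judged then, once.
The state is a dict: "t": time; "q": joint angles; "dq": joint speeds; "effort": joint torques, N m; "tool_pos": TCP position; "tool_rot": TCP orientation; "contact_force": force on the tool from outside, world axes, zero at the start; "wrist_torque": the same for the moment, N m; "opening": finger opening in m; "grip_force": force on a finger pad.
Only numpy, scipy, OpenCV 4.12 (cv2) and the standard library are available. Lean on these libraries where they do the work, as an engineer would, in place of code of your own. Each camera call takes 0.05 s, during which the arm holds its last target. There are 200 camera calls.

### The job

Put the long slim rechargeable cell, not the fat one or the short one, into the charger that stands on the worktop: press its flat end against the sprung carriage, lower its button end past the retaining lip, and let the spring hold it fully home, lying level in the cradle with its button against the contact under the lip.

Things in the scene. Friction and masses are not known exactly. Their poses are not given: they have to be found in the camera images.
- cell: Long slim grey cell, 21 mm across, 70 mm long with its steel button (9 mm across, 2.5 mm proud; dark band near it), 70 g, loose on its side on the brown mat (top z = 7 mm). Origin on its axis at mid-length; +x along the axis to the button (tip x = +35 mm, flat end x = -35 mm). The two other grey cells near it, fat (34 x 61 mm) and short (14.5 x 50.5 mm), do not fit.
- cell_button (a point): Tip of the long slim cell's button, on its axis. Home, it touches the contact under the lip.
- charger: White charger fixed to the worktop, foot 176 x 76 x 12 mm. Origin on the worktop under the cradle; z up, +x from the sprung carriage to the lipped post. Cradle: two rails, 18 mm wide over all, open at the sides for fingers; a cell home in it has its middle at x = +1, y = 0, z = 43 mm. Contact post: face x = +36 mm, top z = 60 mm, 34 mm wide. Spring housing x = -100 to -66, top z = 66 mm.
- lip (a point): Middle of the top edge of the steel retaining lip, charger x = +29, z = 60 mm. The lip, 30 mm wide and 4 mm thick, overhangs the cradle by 7 mm from here to the post's face at x = +36 mm. The cell's button end goes down on the carriage's side of this edge, then slides under the lip.
- carriage (a joint): Slippery grey upright plate (26 mm wide, z = 35 to 83 mm) with a coil spring behind, at the charger's -x end. Value: how far it is pushed back to -x, in m; 0 free, 0.026 the stop. Its face is at charger x = -28 mm minus this. It resists with 2 N at 0, 0.2 N more per mm. A level cell passes the lip at 0.013 to 0.026; a cell that is home holds it at 0.006.
There are look-alikes about, which are no part of the job. What is shaped like the cell but green, orange or red is not meant.

How it is judged:
By the outcome, as a careful person would: the job done as asked, in the order asked, and still so for the second after the job is handed in, with the robot touching nothing.
It also fails if it takes over 40 s, if anything falls off the work surface, if the arm or the gripper's body presses on something with over 40 N, if the wrist force passes 120 N, or if a joint passes its speed limit or range.

## Working session

There is one attempt and no reset: what is moved stays moved. The work goes in short steps, Python scripts to look and compute and a tool call to move; the robot and the scene stay as the last step left them, time stands still between calls to the robot, and variables do not carry over. Pictures are saved under pics/ and viewed, at most 10 in all, crops included, and the job is handed in when it is done.

Besides the shell and the picture viewer there is one more tool, called after "Call:" by a JSON object that holds its "api" and its "payload", one argument or row to a line. carry_out: Moves the arm, as the interface text tells. Shift numbers are shares of 300 mm and turn numbers shares of pi rad, none past 1 either way. Its arguments: {"type":"object","properties":{"rows":{"type":"array"},"force":{"type":"number"}},"required":["rows"]}

```bash
mkdir -p pics; python3 - <<'E'
from station import *
import cv2, numpy as np, pickle
o=get_obs();print({k:np.round(v,3) for k,v in o.items()})
for n in("scene","top"):
    d=get_image(n);cv2.imwrite(f"pics/{n}0.png",d["img"]);pickle.dump(d,open(f"{n}.pkl","wb"))
    print(n,np.round(-d["R"].T@d["t"],3),d["mtx"][0,0])
E
```

```text
{'t': np.float64(0.0), 'q': array([ 1.074,  0.053,  1.614, -0.   ,  1.476, -0.119]), 'dq': array([ 0.   , -0.   ,  0.001,  0.002, -0.002, -0.001]), 'effort': array([-1.0000e-03, -3.9369e+01, -3.7017e+01, -0.0000e+00,  7.0000e-03,
       -0.0000e+00]), 'tool_pos': array([0.23, 0.58, 0.23]), 'tool_rot': array([-5.900e-01, -3.085e+00,  3.000e-03]), 'contact_force': array([-1.484, -0.826, -0.193]), 'wrist_torque': array([ 0.044, -0.038,  0.011]), 'grip_force': np.float64(0.0), 'opening': np.float64(0.085)}
scene [ 0.575 -0.373  0.945] 399.0806824306006
top [0.444 0.13  0.907] 383.3312174787089
```

View pics/scene0.png

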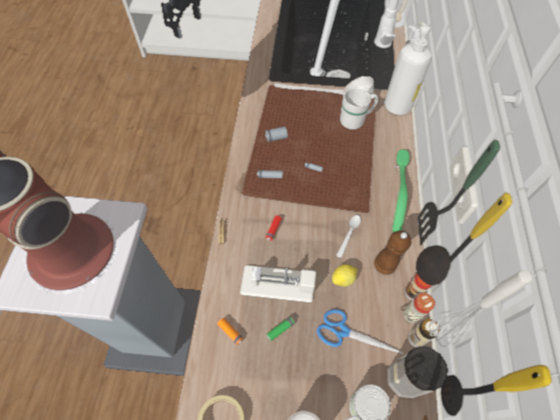

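View pics/top0.png

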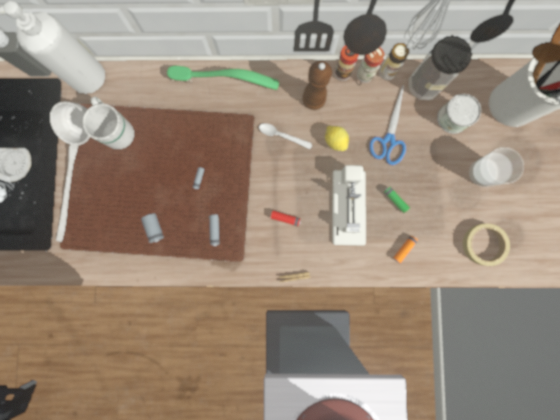

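Scene: the cells lie on the mat. In the top view the slim one is at about (215,230), the fat one at (152,228) and the short one at (198,178). The charger is at (349,205). I'll enlarge these.

```bash
python3 - <<'E'
import cv2, numpy as np
t=cv2.imread("pics/top0.png");s=cv2.imread("pics/scene0.png")
f=lambda im,x,y,w,h,k:cv2.resize(im[y:y+h,x:x+w],(w*k,h*k),interpolation=cv2.INTER_CUBIC)
a=f(t,190,200,50,60,6);b=f(t,320,155,60,100,6);c=f(s,235,255,90,50,4);d=f(s,245,155,50,35,4)
im=np.zeros((600,800,3),np.uint8)
for q,(x,y) in((a,(0,0)),(b,(300,0))):im[y:y+q.shape[0],x:x+q.shape[1]]=q
im[380:580,0:300]=c[:, :300]
cv2.imwrite("pics/c1.png",im)
E
```

```text
(no output)
```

View pics/c1.png

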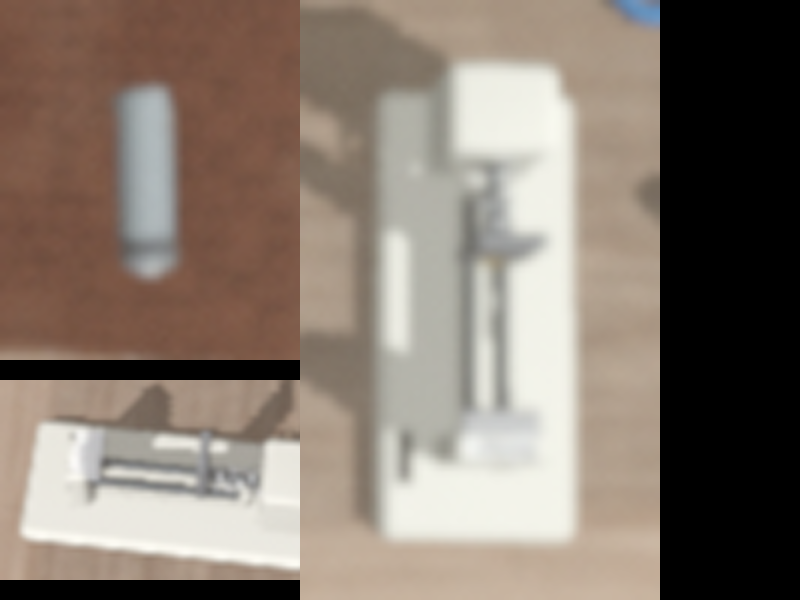

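The slim cell's dark band and button point down in the image, towards -x world. The charger's lipped post is also at the near end, so the two are nearly parallel.

```bash
cat >h.py <<'E'
import cv2, numpy as np, pickle
from scipy.spatial.transform import Rotation as Ro
def ray(d,u,v,z):
    c=-d["R"].T@d["t"]; r=d["R"].T@np.linalg.solve(d["mtx"],[u,v,1.]); return c+r*(z-c[2])/r[2]
def proj(d,X):
    p=d["mtx"]@(d["R"]@np.asarray(X)+d["t"]); return p[:2]/p[2]
E
python3 - <<'E'
from h import *
t=pickle.load(open("top.pkl","rb"));s=pickle.load(open("scene.pkl","rb"))
def blob(d,c,f):
    hsv=cv2.cvtColor(d["img"],cv2.COLOR_BGR2HSV);m=f(hsv).astype(np.uint8)
    n,l,st,ce=cv2.connectedComponentsWithStats(m);k=l[c[1],c[0]];cn=cv2.findContours((l==k).astype(np.uint8),0,1)[0][0]
    return cv2.minAreaRect(cn),st[k]
g=lambda h:(h[...,0]>70)&(h[...,0]<130)&(h[...,2]>80)
for d,c in((t,(215,230)),(s,(270,174))):
    r,st=blob(d,c,g);print(r,st);b=cv2.boxPoints(r)
    print(np.round([ray(d,u,v,.0175)for u,v in b],4),np.round(ray(d,*r[0],.0175),4))
f=lambda x,y:(320+(x-300)/6-.4,155+y/6-.4)
for nm,x,y,z in(("footBL",380,540,.012),("footBR",577,540,.012),("footTL",380,92,.012),("footTR",575,100,.012),("lipL",463,412,.06),("lipR",540,412,.06),("housBL",450,155,.066),("housTL",450,65,.066),("housTR",560,65,.066),("railL",466,400,.035),("railR",503,400,.035)):
    print(nm,np.round(ray(t,*f(x,y),z),4))
E
```

```text
((214.2850799560547, 229.48643493652344), (29.062307357788086, 7.467728614807129), 87.27368927001953) [210 215   9  30 209]
[[0.5171 0.2871 0.0175]
 [0.5179 0.2696 0.0175]
 [0.4505 0.2653 0.0175]
 [0.4497 0.2826 0.0175]] [0.4837 0.2762 0.0175]
((269.5, 174.0), (6.0, 23.0), 90.0) [258 171  24   7 158]
[[0.4512 0.2833 0.0175]
 [0.5162 0.2898 0.0175]
 [0.5181 0.2692 0.0175]
 [0.4537 0.2628 0.0175]] [0.4848 0.2762 0.0175]
footBL [0.4492 0.0008 0.012 ]
footBR [ 0.4493 -0.075   0.012 ]
footTL [ 0.625 -0.002  0.012]
footTR [ 0.6217 -0.0786  0.012 ]
lipL [ 0.4957 -0.0235  0.06  ]
lipR [ 0.4957 -0.0517  0.06  ]
housBL [ 0.5904 -0.0195  0.066 ]
housTL [ 0.6242 -0.0201  0.066 ]
housTR [ 0.6241 -0.0608  0.066 ]
railL [ 0.5018 -0.0292  0.035 ]
railR [ 0.5018 -0.0432  0.035 ]
```

```bash
cat >>h.py <<'E'
def row(o,p,yaw,pitch=0):
    """fractions to reach TCP p, tool down, tool y at world yaw (rad)"""
    R0=Ro.from_rotvec(o["tool_rot"])
    y=np.array([np.cos(yaw),np.sin(yaw),0]);z=np.array([0,0,-1.]);x=np.cross(y,z)
    R1=Ro.from_matrix(np.c_[x,y,z])
    sh=R0.inv().apply(np.asarray(p)-o["tool_pos"])/.3; tu=(R0.inv()*R1).as_rotvec()/np.pi
    print(np.round(np.r_[tu,sh],4))
E
python3 -c "
from h import *;from station import *
row(get_obs(),[.45,.276,.16],np.radians(94.7))"
```

```text
[-6.0000e-04 -2.0000e-04 -1.4640e-01 -1.0551e+00 -6.7250e-01  2.3490e-01]
```

Call:
{"api": "carry_out", "payload": {
  "rows": [
    [0,0,-0.146,-0.8,-0.51,0.18,-1],
    [0,0,-0.146,-0.8,-0.51,0.18,-1],
    [0,0,-0.146,-0.8,-0.51,0.18,-1],
    [0,0,-0.146,-0.8,-0.51,0.18,-1],
    [0,0,-0.146,-0.8,-0.51,0.18,-1]
  ]
}}

```text
t: 0.6
tool_pos: [0.3714, 0.3848, 0.185]
tool_rot: [0.129, -3.139, 0.001]
contact_force: [0.4, -0.1, 0.4]
opening: 0.0856
grip_force: 0.0
```

```bash
python3 -c "
from h import *;from station import *
o=get_obs();print(o['tool_pos'],o['t'])
row(o,[.45,.276,.16],np.radians(94.7))"
```

```text
[0.37144619 0.38475549 0.18500967] 0.6
[-1.000e-04 -1.000e-04 -0.000e+00 -2.313e-01 -3.827e-01  8.340e-02]
```

Call:
{"api": "carry_out", "payload": {
  "rows": [
    [0,0,0,-0.231,-0.383,0.083,-1],
    [0,0,0,-0.231,-0.383,0.083,-1],
    [0,0,0,-0.231,-0.383,0.083,-1],
    [0,0,0,-0.231,-0.383,0.083,-1]
  ]
}}

```text
t: 1.0
tool_pos: [0.4504, 0.274, 0.1592]
tool_rot: [0.118, -3.137, 0.003]
contact_force: [-0.8, 0.5, -0.3]
opening: 0.0855
grip_force: 0.0
```

```bash
python3 -c "
from h import *;from station import *
o=get_obs();print(o['tool_pos'],o['t'])
d=get_image('wrist');pickle.dump(d,open('w1.pkl','wb'));cv2.imwrite('pics/w1.png',d['img']);print(-d['R'].T@d['t'])
print([proj(d,p) for p in ([.45,.274,.0175],[.5175,.278,.0175])])"
```

```text
[0.45041403 0.27404626 0.15918932] 1.0
[0.37293907 0.26901019 0.30225752]
[array([283.12511166, 192.46210434]), array([281.94038198, 265.88984491])]
```

View pics/w1.png

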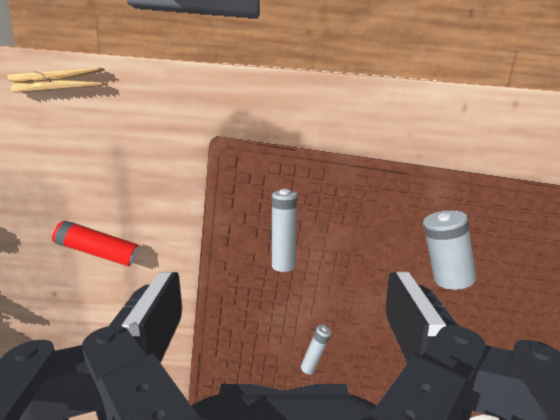

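The wrist view shows the slim cell upright in the image, with its button at (285,190) and its flat end at about (284,270). The fat cell is to the right and the short one below.

```bash
python3 - <<'E'
from h import *;from station import *
d=pickle.load(open('w1.pkl','rb'));im=d['img'].astype(int)
m=((im[...,0]>im[...,2]-5)).astype(np.uint8);m[:, :255]=0;m[:,310:]=0;m[:180]=0;m[290:]=0
l=cv2.connectedComponents(m)[1];m=l==l[235,284]
v,u=np.nonzero(m);print(u.min(),u.max(),v.min(),v.max())
P=[]
for r in range(200,266,6):
    c=np.nonzero(m[r])[0];a,b=ray(d,c.min(),r,.0175),ray(d,c.max()+1,r,.0175);P.append((a+b)/2)
    if r%12==8:print(r,np.round(a,4),np.round(b,4))
P=np.array(P);k=np.polyfit(P[:,0],P[:,1],1);print("slope",k, "y at .484",np.polyval(k,.484))
print("tip",ray(d,285,v.min(),.0175+.004),"flat",ray(d,284,v.max()+1,.007),ray(d,284,v.max()+1,.0175))
o=get_obs();row(o,[.484,np.polyval(k,.484),.08],np.pi/2+np.arctan(k[0]))
E
```

```text
272 296 190 271
200 [0.4572 0.2652 0.0175] [0.4557 0.2852 0.0175]
212 [0.4678 0.2659 0.0175] [0.4662 0.2861 0.0175]
224 [0.4786 0.2666 0.0175] [0.477  0.2871 0.0175]
236 [0.4896 0.2673 0.0175] [0.4881 0.2872 0.0175]
248 [0.5009 0.2681 0.0175] [0.4994 0.2881 0.0175]
260 [0.5124 0.2688 0.0175] [0.5109 0.2891 0.0175]
slope [0.06617427 0.24510975] y at .484 0.277138100506225
tip [0.44672167 0.27530408 0.0215    ] flat [0.52894164 0.28069877 0.007     ] [0.52339384 0.2802831  0.0175    ]
[-2.000e-04 -7.000e-04  3.500e-03 -1.150e-01 -4.200e-03  2.658e-01]
```

Call:
{"api": "carry_out", "payload": {
  "rows": [
    [0,0,0.003,-0.11,-0.002,0.26,-1],
    [0,0,0.003,-0.11,-0.002,0.26,-1],
    [0,0,0.003,-0.11,-0.002,0.42,-1],
    [0,0,0.003,-0.11,-0.002,0.47,-1],
    [0,0,0.003,-0.11,-0.002,0.47,-1]
  ]
}}

```text
t: 1.55
tool_pos: [0.4792, 0.2795, 0.017]
tool_rot: [0.114, -3.133, 0.003]
contact_force: [-0.7, -0.5, 0.1]
opening: 0.0854
grip_force: 0.0
```

```bash
python3 -c "
from h import *;from station import *
o=get_obs();print(o['tool_pos'],o['contact_force'])
row(o,[.483,.277,.010],np.radians(93.8))"
```

```text
[0.47919488 0.27946695 0.01695213] [-0.65587221 -0.4864367   0.10712888]
[-0.0006 -0.0021  0.002  -0.0122 -0.0091  0.0231]
```

Call:
{"api": "carry_out", "payload": {
  "rows": [
    [0,-0.002,0.002,-0.012,-0.009,0.022,-1],
    [0,-0.002,0.002,-0.012,-0.009,0.022,-1]
  ]
}}

```text
t: 1.75
tool_pos: [0.4875, 0.2779, 0.0152]
tool_rot: [-0.102, 3.13, 0.002]
contact_force: [-0.2, 0.4, -1.2]
opening: 0.0855
grip_force: 0.0
```

Call:
{"api": "carry_out", "payload": {
  "rows": [
    [0,0,0,0,0,0,1],
    [0,0,0,0,0,0,1],
    [0,0,0,0,0,0,1],
    [0,0,0,0,0,0,1],
    [0,0,0,0,0,0,1]
  ],
  "force": 50
}}

```text
t: 2.25
tool_pos: [0.4864, 0.2774, 0.0139]
tool_rot: [-0.102, 3.133, 0.001]
contact_force: [-1.0, -0.4, 0.7]
opening: 0.0192
grip_force: 48.8
```

Call:
{"api": "carry_out", "payload": {
  "rows": [
    [0,0,0,0,0,0,1],
    [0,0,0,0,0,0,1],
    [0,0,0,0,0,0,1]
  ]
}}

```text
t: 2.55
tool_pos: [0.4864, 0.2774, 0.0139]
tool_rot: [-0.102, 3.133, 0.001]
contact_force: [-0.9, -0.2, 5.2]
opening: 0.0188
grip_force: 49.2
```

Opening 18.8 mm is under the 21 mm diameter, so the pads are likely closed above the axis. I'll open, go lower and grip again.

Call:
{"api": "carry_out", "payload": {
  "rows": [
    [0,0,0,0,0,0,-0.2],
    [0,0,0,0,0,0,-0.2],
    [0,0,0,0.01,0,0,-0.2],
    [0,0,0,0.01,0,0.01,-0.2],
    [0,0,0,0.01,0,0.01,-0.2]
  ]
}}

```text
t: 3.05
tool_pos: [0.4824, 0.2768, 0.0095]
tool_rot: [-0.102, 3.135, -0.0]
contact_force: [0.9, -0.5, 0.2]
opening: 0.0509
grip_force: 0.0
```

```bash
python3 -c "
from h import *;from station import *
o=get_obs();print(o)
row(o,[.483,.277,.008],np.radians(93.8))
d=get_image('wrist');pickle.dump(d,open('w2.pkl','wb'));cv2.imwrite('pics/w2.png',d['img'])"
```

```text
{'t': 3.05, 'q': array([ 0.3880816 ,  0.13403515,  1.92697401, -0.00229828,  1.07593401,
       -1.2468481 ]), 'dq': array([ 0.00241135, -0.0011061 , -0.00662489, -0.00153217,  0.00576255,
        0.00051762]), 'effort': array([-5.49629374e-03, -3.66782427e+01, -3.08388054e+01, -5.18694214e-03,
       -5.93575579e-02,  6.69800284e-04]), 'tool_pos': array([0.48243758, 0.27677762, 0.00950018]), 'tool_rot': array([-1.02264322e-01,  3.13486129e+00, -4.35313207e-04]), 'contact_force': array([ 0.89638445, -0.46793356,  0.19212727]), 'wrist_torque': array([ 0.03619482, -0.00964476,  0.01821427]), 'grip_force': 0.0, 'opening': 0.05089903657276262}
[-0.0001  0.0016 -0.0004 -0.0019  0.0006  0.005 ]
```

View pics/w2.png

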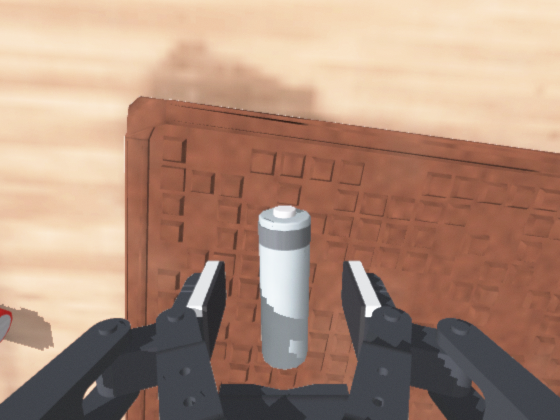

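The cell, with its button at (285,211), sits centred and parallel between the pads. I'll close about 4 mm lower than before.

Call:
{"api": "carry_out", "payload": {
  "rows": [
    [0,0,0,0,0,0.004,1],
    [0,0,0,0,0,0.004,1],
    [0,0,0,0,0,0.004,1],
    [0,0,0,0,0,0.004,1],
    [0,0,0,0,0,0.004,1]
  ]
}}

```text
t: 3.6
tool_pos: [0.4832, 0.2771, 0.0092]
tool_rot: [-0.102, 3.133, 0.0]
contact_force: [0.6, -0.1, -0.2]
opening: 0.0191
grip_force: 48.9
```

Call:
{"api": "carry_out", "payload": {
  "rows": [
    [0,0,0,0,0,0,1],
    [0,0,0,0,0,0,1]
  ]
}}

```text
t: 3.8
tool_pos: [0.4832, 0.2771, 0.0092]
tool_rot: [-0.102, 3.133, 0.0]
contact_force: [0.2, -1.0, 0.6]
opening: 0.0192
grip_force: 48.9
```

```bash
python3 -c "
from h import *;from station import *
o=get_obs()
row(o,[.500,-.0378,.115],np.radians(88.9))"
```

```text
[ 1.000e-04  2.100e-03  2.690e-02  1.030e-02 -1.051e+00 -3.528e-01]
```

Call:
{"api": "carry_out", "payload": {
  "rows": [
    [0,0,0,0,0,-0.15,1],
    [0,0,0,0,0,-0.3,1],
    [0,0,0,0,0,-0.37,1],
    [0,0,0,0,0,-0.37,1]
  ]
}}

```text
t: 4.2
tool_pos: [0.485, 0.2781, 0.1247]
tool_rot: [-0.102, 3.126, 0.005]
contact_force: [-0.1, -0.6, -1.1]
opening: 0.019
grip_force: 49.1
```

```bash
python3 -c "
from h import *;from station import *
o=get_obs();print(o['tool_pos'],o['opening'])
row(o,[.500,-.0378,.115],np.radians(88.9))"
```

```text
[0.48503288 0.27813846 0.12470859] 0.019047349173265126
[ 0.0011  0.0045  0.0269  0.0193 -1.0542  0.0292]
```

Call:
{"api": "carry_out", "payload": {
  "rows": [
    [0.001,0.004,0.027,0.01,-0.16,0,1],
    [0.001,0.004,0.027,0.01,-0.32,0,1],
    [0.001,0.004,0.027,0.01,-0.48,0,1],
    [0.001,0.004,0.027,0.01,-0.64,0,1],
    [0.001,0.004,0.027,0.01,-0.8,0,1]
  ]
}}

```text
t: 4.7
tool_pos: [0.4934, 0.0357, 0.1177]
tool_rot: [-0.03, -3.132, 0.004]
contact_force: [1.8, 0.0, -1.0]
opening: 0.0189
grip_force: 49.2
```

```bash
python3 -c "
from h import *;from station import *
o=get_obs();print(o['tool_pos'],o['opening'])
row(o,[.500,-.0378,.115],np.radians(88.9))"
```

```text
[0.49336523 0.03568931 0.11767533] 0.018913541305943787
[-0.0009 -0.003  -0.     -0.0269 -0.2445  0.0094]
```

Call:
{"api": "carry_out", "payload": {
  "rows": [
    [0,0,0,-0.025,-0.13,0.005,1],
    [0,0,0,-0.025,-0.24,0.005,1],
    [0,0,0,-0.025,-0.24,0.005,1],
    [0,0,0,-0.025,-0.24,0.005,1]
  ]
}}

```text
t: 5.1
tool_pos: [0.4999, -0.0349, 0.1168]
tool_rot: [-0.034, -3.132, 0.003]
contact_force: [-0.3, -0.4, -0.5]
opening: 0.0192
grip_force: 49.3
```

```bash
python3 -c "
from h import *;from station import *
o=get_obs();print(o['tool_pos'],o['opening'])
row(o,[.500,-.0378,.115],np.radians(88.9))
d=get_image('wrist');pickle.dump(d,open('w3.pkl','wb'));cv2.imwrite('pics/w3.png',d['img'])
O=np.array([.5245,-.0382,0]);a=np.radians(-1.1);R=lambda p:O+np.array([-p[0]*np.cos(a)+p[1]*np.sin(a),-p[0]*np.sin(a)-p[1]*np.cos(a),p[2]])
for p in([.029,.015,.06],[.029,-.015,.06],[.036,.017,.06],[.036,-.017,.06],[.076,.038,.012],[.076,-.038,.012]):print(p,proj(d,R(p)))"
```

```text
[ 0.49990222 -0.03488735  0.11677198] 0.019216318884758214
[-0.0006 -0.003  -0.0007 -0.0006 -0.0097  0.0059]
[0.029, 0.015, 0.06] [253.08458769 224.05695475]
[0.029, -0.015, 0.06] [303.04370759 223.96861365]
[0.036, 0.017, 0.06] [249.3954835  212.98132461]
[0.036, -0.017, 0.06] [306.57053118 212.87546395]
[0.076, 0.038, 0.012] [223.72926439 136.45278929]
[0.076, -0.038, 0.012] [333.74689925 136.1857896 ]
```

View pics/w3.png

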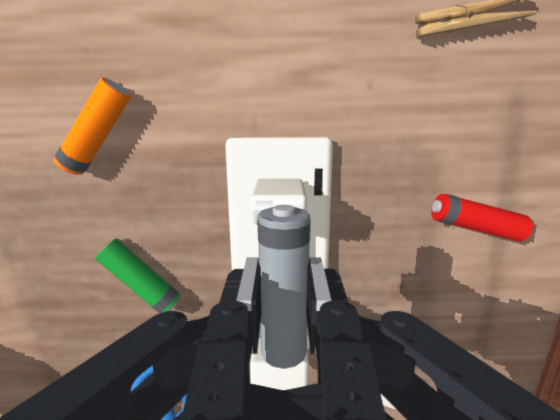

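The cell is held straight, its button at (284,208). The charger foot corners at (228,138) and (331,138) and the post at columns 253–305 agree with my charger pose to about 0.5 mm in y.

```bash
python3 -c "
from h import *;from station import *
o=get_obs();d=pickle.load(open('w3.pkl','rb'))
T=Ro.from_rotvec(o['tool_rot'])
print(T.as_matrix().round(4))
p=o['tool_pos']
for x in(.035,.0325,-.035):
  for r in(0,.0105):print(x,r,proj(d,p+T.apply([x,0,-.0083-r])))
row(o,[.508,-.0378,.069],np.radians(88.9))
print(ray(d,279.3,138,.012),ray(d,279,180,.06))
"
```

```text
[[-0.9998  0.0199 -0.009 ]
 [ 0.0199  0.9998 -0.0019]
 [ 0.0089 -0.002  -1.    ]]
0.035 0 [283.75103086 208.17934406]
0.035 0.0105 [283.78172922 216.86386791]
0.0325 0 [283.76074077 214.12787048]
0.0325 0.0105 [283.79199953 223.21397885]
-0.035 0 [283.98859134 353.71472294]
-0.035 0.0105 [284.03061565 370.74979409]
[-0.0006 -0.0028 -0.0002 -0.028  -0.0111  0.1601]
[ 0.4496682  -0.03636608  0.012     ] [ 0.46850976 -0.03639162  0.06      ]
```

Call:
{"api": "carry_out", "payload": {
  "rows": [
    [0,-0.003,0,-0.028,-0.009,0.08,1],
    [0,-0.003,0,-0.028,-0.009,0.15,1],
    [0,-0.003,0,-0.028,-0.009,0.16,1],
    [0,-0.003,0,-0.028,-0.009,0.16,1]
  ]
}}

```text
t: 5.55
tool_pos: [0.5082, -0.0365, 0.0696]
tool_rot: [0.028, 3.141, -0.004]
contact_force: [-0.2, 0.2, -0.8]
opening: 0.0188
grip_force: 49.3
```

```bash
python3 -c "
from h import *;from station import *
o=get_obs();print(o['tool_pos'],o['contact_force'])
row(o,[.5355,-.0375,.069],np.radians(88.9))"
```

```text
[ 0.50819584 -0.03652731  0.06958838] [-0.15310228  0.1924096  -0.79618273]
[-0.0008  0.0002  0.0004 -0.0911 -0.0016  0.002 ]
```

Call:
{"api": "carry_out", "payload": {
  "rows": [
    [0,0,0,-0.03,-0.001,0,1],
    [0,0,0,-0.05,-0.002,0,1],
    [0,0,0,-0.07,-0.003,0,1],
    [0,0,0,-0.092,-0.003,0,1],
    [0,0,0,-0.092,-0.003,0,1]
  ]
}}

```text
t: 6.05
tool_pos: [0.5369, -0.0393, 0.0708]
tool_rot: [0.031, 3.14, -0.005]
contact_force: [-5.9, -0.1, 0.7]
opening: 0.019
grip_force: 49.4
```

```bash
python3 -c "
from h import *;from station import *
o=get_obs();print(o['tool_pos'],o['contact_force'],o['wrist_torque'])
row(o,[.5355,-.0375,.036],np.radians(88.9))
d=get_image('wrist');pickle.dump(d,open('w4.pkl','wb'));s=get_image('scene')['img'];t=get_image('top')['img']
f=lambda im,x,y,w,h,k:cv2.resize(im[y:y+h,x:x+w],(w*k,h*k),interpolation=cv2.INTER_CUBIC)
im=np.zeros((600,800,3),np.uint8);im[:360,:400]=f(d['img'],180,120,200,180,2);im[:300,400:]=f(s,235,245,80,60,5);im[300:,400:]=f(t,310,155,80,60,5);cv2.imwrite('pics/c4.png',im)"
```

```text
[ 0.53686932 -0.03926903  0.07083662] [-5.89534619 -0.11161624  0.7014285 ] [0.05286129 0.86947608 0.00194353]
[-9.000e-04  5.000e-04 -1.000e-04  4.900e-03  6.200e-03  1.161e-01]
```

View pics/c4.png

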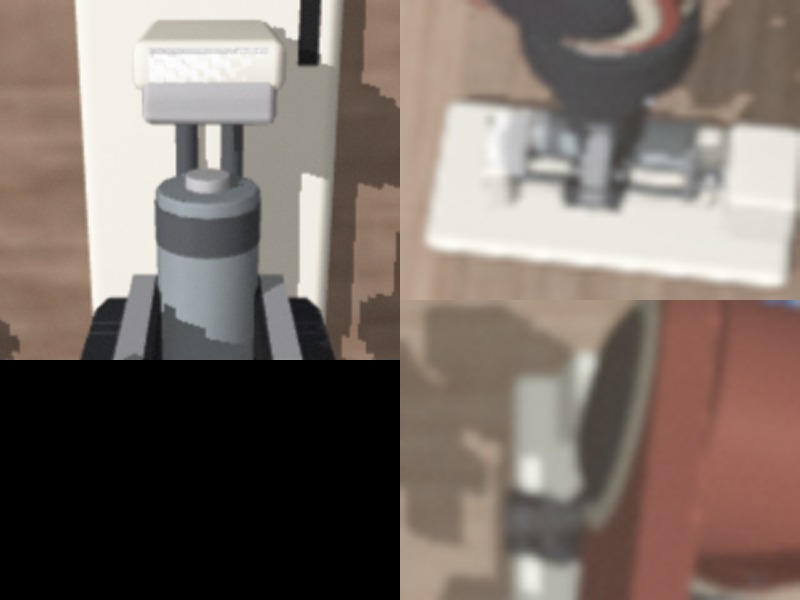

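Top view crop: the button is at crop (207,180), clear on the carriage side of the lip, whose edge is at row 122 and columns 144–276. The rails are centred at column 209. The force of -5.9 N means about 19 mm of compression.

```bash
python3 -c "
from h import *;from station import *
d=pickle.load(open('w4.pkl','rb'));c=lambda x,y,z:print(x,y,np.round(ray(d,180+x/2-.25,120+y/2-.25,z),4))
c(207,182,.079);c(157,195,.079);c(259,195,.079)
print('lip');c(144,122,.06);c(276,122,.06);c(144,122,.056);c(135,80,.06);c(285,80,.06)
print('rail');c(176,150,.035);c(243,150,.035)
print('foot');c(88,250,.012);c(330,250,.012);c(78,20,.012);c(340,20,.012)
"
```

```text
207 182 [ 0.5032 -0.0382  0.079 ]
157 195 [ 0.5058 -0.0483  0.079 ]
259 195 [ 0.5062 -0.0278  0.079 ]
lip
144 122 [ 0.4952 -0.0521  0.06  ]
276 122 [ 0.4958 -0.0228  0.06  ]
144 122 [ 0.4962 -0.0525  0.056 ]
135 80 [ 0.4858 -0.0536  0.06  ]
285 80 [ 0.4864 -0.0209  0.06  ]
rail
176 150 [ 0.5089 -0.0465  0.035 ]
243 150 [ 0.5092 -0.029   0.035 ]
foot
88 250 [ 0.5469 -0.0761  0.012 ]
330 250 [ 0.5483 -0.0013  0.012 ]
78 20 [ 0.4771 -0.0739  0.012 ]
340 20 [ 0.4786 -0.0008  0.012 ]
```

Call:
{"api": "carry_out", "payload": {
  "rows": [
    [0,0,0,0,0.002,0.03,1],
    [0,0,0,0,0.002,0.06,1],
    [0,0,0,0,0.002,0.09,1],
    [0,0,0,0,0.002,0.11,1],
    [0,0,0,0,0.002,0.11,1]
  ]
}}

```text
t: 6.7
tool_pos: [0.5351, -0.0387, 0.0362]
tool_rot: [-0.031, -3.14, 0.004]
contact_force: [-5.1, -0.8, -1.4]
opening: 0.0193
grip_force: 49.3
```

```bash
python3 -c "
from h import *;from station import *
o=get_obs();print(o['tool_pos'],o['contact_force'],o['wrist_torque'])
row(o,[.5355,-.0383,.0345],np.radians(88.9))"
```

```text
[ 0.53511648 -0.03872996  0.03618236] [-5.06268201 -0.83672948 -1.42589792] [ 0.04483698  0.85410378 -0.02214177]
[-0.0009 -0.0004 -0.0002 -0.0013  0.0015  0.0056]
```

Call:
{"api": "carry_out", "payload": {
  "rows": [
    [0,0,0,0,0.001,0.003,1],
    [0,0,0,0,0.001,0.006,1],
    [0,0,0,0,0.001,0.006,1]
  ]
}}

```text
t: 7.0
tool_pos: [0.536, -0.0386, 0.0355]
tool_rot: [0.031, 3.141, -0.005]
contact_force: [-6.0, -0.1, -0.2]
opening: 0.0192
grip_force: 49.3
```

```bash
python3 -c "
from h import *;from station import *
o=get_obs();print(o['tool_pos'],o['contact_force'],o['wrist_torque'])
row(o,[.5235,-.0381,.0345],np.radians(88.9))"
```

```text
[ 0.5359552  -0.03861282  0.03550615] [-5.986002   -0.07467615 -0.21287597] [-0.05764659  0.85409514 -0.04169347]
[-0.001   0.0003 -0.0002  0.0415  0.0009  0.0033]
```

Call:
{"api": "carry_out", "payload": {
  "rows": [
    [0,0,0,0,0,0.003,1],
    [0,0,0,0,0,0.003,1],
    [0,0,0,0,0,0.003,1]
  ]
}}

```text
t: 7.3
tool_pos: [0.5361, -0.0386, 0.0348]
tool_rot: [0.031, 3.14, -0.005]
contact_force: [-4.4, -0.4, -0.3]
opening: 0.0194
grip_force: 49.4
```

Call:
{"api": "carry_out", "payload": {
  "rows": [
    [0,0,0,0.01,0.001,0,1],
    [0,0,0,0.02,0.001,0,1],
    [0,0,0,0.03,0.001,0,1],
    [0,0,0,0.036,0.001,0,1],
    [0,0,0,0.036,0.001,0,1]
  ]
}}

```text
t: 7.8
tool_pos: [0.5259, -0.038, 0.0351]
tool_rot: [0.031, 3.138, -0.005]
contact_force: [-3.6, -0.8, -1.2]
opening: 0.0189
grip_force: 49.3
```

Call:
{"api": "carry_out", "payload": {
  "rows": [
    [0,0,0,0,0,0.003,1],
    [0,0,0,0,0,0.003,1]
  ]
}}

```text
t: 8.0
tool_pos: [0.5263, -0.038, 0.0349]
tool_rot: [0.03, 3.138, -0.005]
contact_force: [-6.2, -1.1, 3.0]
opening: 0.0191
grip_force: 49.8
```

Call:
{"api": "carry_out", "payload": {
  "rows": [
    [0,0,0,0.004,0,0,1],
    [0,0,0,0.007,0,0,1],
    [0,0,0,0.007,0,0,1]
  ]
}}

```text
t: 8.3
tool_pos: [0.5251, -0.0381, 0.0349]
tool_rot: [0.031, 3.136, -0.005]
contact_force: [-1.1, -0.0, 0.9]
opening: 0.0192
grip_force: 49.6
```

Call:
{"api": "carry_out", "payload": {
  "rows": [
    [0,0,0,0,0,0,0.35],
    [0,0,0,0,0,0,0.35],
    [0,0,0,0,0,0,0.1],
    [0,0,0,0,0,0,-0.1],
    [0,0,0,0,0,0,-0.1]
  ]
}}

```text
t: 8.8
tool_pos: [0.5241, -0.038, 0.0342]
tool_rot: [0.031, 3.138, -0.005]
contact_force: [-0.5, -0.8, 0.7]
opening: 0.0471
grip_force: 0.0
```

```bash
python3 -c "
from h import *;from station import *
o=get_obs();print(o['tool_pos'],o['contact_force'],o['opening'])
d=get_image('wrist');pickle.dump(d,open('w5.pkl','wb'));s=get_image('scene')['img']
f=lambda im,x,y,w,h,k:cv2.resize(im[y:y+h,x:x+w],(w*k,h*k),interpolation=cv2.INTER_CUBIC)
im=np.zeros((600,800,3),np.uint8);im[:480,:400]=f(d['img'],180,120,200,240,2);im[:300,400:]=f(s,235,245,80,60,5);cv2.imwrite('pics/c5.png',im)"
```

```text
[ 0.52410495 -0.037952    0.03420374] [-0.54930654 -0.8307141   0.65853143] 0.04705178813127122
```

View pics/c5.png

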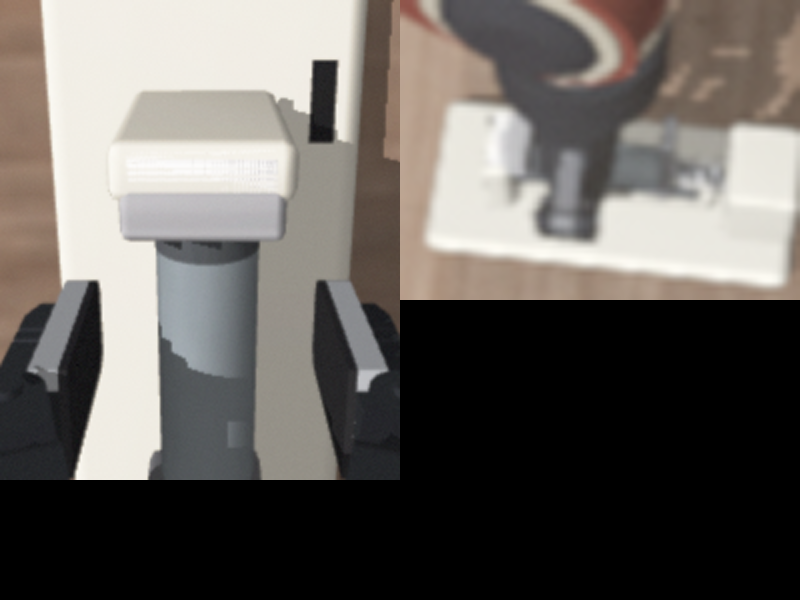

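The cell is under the lip, at crop columns 157–259 and vanishing beneath row 240, and the fingers are clear. I'll retreat straight up and check.

Call:
{"api": "carry_out", "payload": {
  "rows": [
    [0,0,0,0,0,-0.08,-0.1],
    [0,0,0,0,0,-0.2,-0.1],
    [0,0,0,0,0,-0.35,-0.1],
    [0,0,0,0,0,-0.5,-0.1],
    [0,0,0,0,0,-0.5,-0.1]
  ]
}}

```text
t: 9.4
tool_pos: [0.5279, -0.0383, 0.1928]
tool_rot: [0.031, 3.124, -0.009]
contact_force: [1.9, 0.1, 0.9]
opening: 0.0467
grip_force: 0.0
```

Call:
{"api": "carry_out", "payload": {
  "rows": [
    [0,0,0,0.15,0.16,0,-0.1],
    [0,0,0,0.3,0.3,0,-0.1],
    [0,0,0,0.3,0.45,0,-0.1],
    [0,0,0,0.3,0.6,0,-0.1],
    [0,0,0,0.3,0.6,0,-0.1]
  ]
}}

```text
t: 9.9
tool_pos: [0.4358, 0.1478, 0.1831]
tool_rot: [0.023, 3.138, -0.003]
contact_force: [-0.0, -1.2, -1.1]
opening: 0.0466
grip_force: 0.0
```

```bash
python3 -c "
from h import *;from station import *
t=get_image('top');s=get_image('scene');pickle.dump((t,s),open('f.pkl','wb'))
f=lambda im,x,y,w,h,k:cv2.resize(im[y:y+h,x:x+w],(w*k,h*k),interpolation=cv2.INTER_CUBIC)
im=np.zeros((600,800,3),np.uint8);im[:,:360]=f(t['img'],320,155,60,100,6);im[:250,360:800]=f(s['img'],235,255,88,50,5);cv2.imwrite('pics/c6.png',im)"
```

```text
(no output)
```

View pics/c6.png

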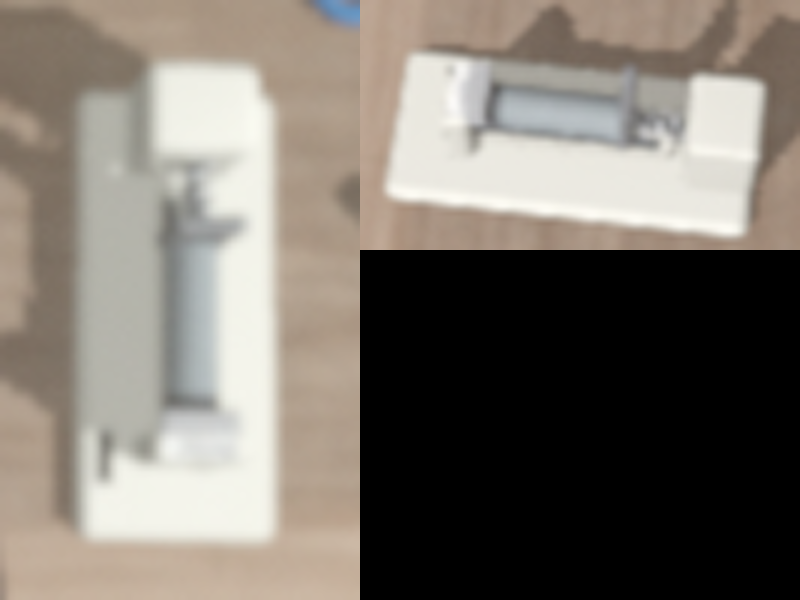

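The cell lies straight between the carriage and the post. The carriage, at row 225 against 238 before, is pushed back about 5–6 mm, as expected when home. The robot is clear.

```bash
python3 -c "
from station import *
print(finish_job())"
```

```text
the job is handed in; nothing more can be done
None
```

The long slim cell is in the charger under the lip, held by the spring, and I handed the job in at about 10 s. In the last pictures it lies straight and level, with the carriage pushed back about 5 mm (6 mm expected). The lip hides the button, so I could not see it touch the contact.

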